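Shim the rocking block heater

ROBOT

A 6-joint arm with a two-finger parallel gripper is mounted at the origin on a cart in front of the work surface, level with it; the furniture and walls round the work are solid. World frame = base frame: x ahead of the robot, y to its left, z up, the work surface at z = 0. Lengths are in m, angles in rad, forces in N, time in s.
With the tool pointing down it reaches from about 0.25 to 0.775 m from the base axis. Payload 4 kg.
Tool frame: the origin (TCP) lies midway between the tips of the shut fingers; the grasp point (between the pads) lies 19 mm behind it; z points along the fingers, y is the line along which they close (so a half turn about z gives the same grasp; the last joint's range is limited). The gripper opens to 94 mm and grips with 3 to 60 N. Pads are 16 mm wide; open, the fingers measure 119 mm over their backs; the gripper's body (75 mm by 177 mm) begins 78 mm behind the grasp point.
Start: joints at [1.201, 0.087, 1.371, -0, 1.684, -0.103], TCP at [0.145, 0.531, 0.206] pointing down, gripper open.
Joint ranges: [-3.1, 3.1], [-0.76, 2.03], [0.27, 2.55], [-1.08, 4.22], [0.17, 2.65], [-2.57, 2.57]. Speed limits (rad/s): [2.79, 2.79, 3.14, 3.14, 3.14, 3.14].

INTERFACE

Orientations are given as a rotation vector (axis times angle).
In Python, from workcell import arm gives the robot as it stands.
- The arm moves only by the tool jog_arm, never from a script. Its argument "targets" is a list of rows, each a list of 7 numbers: the finger opening in mm, from 0 to 94, then the shift along the tool's x, y, z in mm, then the turn, a rotation vector about the tool's x, y, z in rad. A call has 1 to 5 rows; each row is the pose to reach, as a shift and turn from the pose commanded when the call began, along the tool's axes at that moment; what a row does not reach only later rows make up. A row lasts 1/10 s, in which the tool goes at most 50 mm and 8.59 degrees, less where a joint would pass 70% of its speed; a pose out of reach is approached as far as the arm can. A call with a gripper value outside its range is refused whole. The fingers move at their own pace and stop on an object; the grip force is fixed at half the most. Time passes only in rows, so rows that repeat a pose let the fingers close. It gives the time, the measured TCP pose, the force, the opening and the grip force at its end, in the units of the state.
- arm.state(): the state, without advancing time (a new reading comes with each control period).
- arm.read_camera(name): name is "scene" or "side" or "wrist"; returns the picture (480x640x3 uint8, red, green, blue); there is no depth.
- arm.camera_info(name): a dict with "fx", "fy", "cx", "cy" (pixels), "xyz" and "attitude" of the camera in the world. Camera axes: x right, y down, z forward; pixel columns grow to the right and rows downward; lengths in m; the calibration is good to about 2 mm. The wrist camera is an equidistant fisheye: a pixel r from the principal point sees the ray r / f radians off the axis. A picture is of the moment at which its call begins: read the wrist's pose just before it. camera_info takes no time and is no camera call; for the wrist camera it gives the pose at the moment of the call.
- arm.close_job(): hands the job in; it is judged then, once.
The state is a dict: "time": time; "joint_pos": joint angles; "joint_velocities": joint speeds; "effort": joint torques, N m; "ee_pos": TCP position; "eef_rot": TCP orientation; "ft_force": force on the tool from outside, world axes, zero at the start; "torque": the same for the moment, N m; "finger_gap": opening from 0.0 (shut) to 1.0 (fully open); "grasp_force": force on a finger pad.
Only numpy, scipy, OpenCV 4.12 (cv2) and the standard library are available. Lean on these libraries where they do the work, as an engineer would, in place of code of your own. Each camera call takes 0.05 s, during which the arm holds its last target. There are 200 camera calls.

TASK

The white block heater rocks because its front-left foot, the bare brass one, is short. Push the yellow wedge along the deck, thin end first, under that foot until it just fills the gap and the heater can no longer rock, without lifting the wedge or shoving the heater along. Then press down firmly on the orange pad above that foot to see that the heater stays level, let go, and leave the wedge in place and everything else undisturbed.

Things in the scene. Friction and masses are not known exactly. Their poses are not given: they have to be found in the camera images.
- heater: White block heater, loose, about 1.5 kg, case 160 x 160 mm, underside 18 mm and top 73 mm above the deck (metal block on it to 80 mm). Origin on the deck under its centre; x to its rear, y to its left; display at the front. Feet at x, y = +-65 mm: three black rubber ones reach the deck, the bare one (-65, +65) does not. It stands level; 3 to 5.5 N on the pad tips it 0.076 rad.
- bare_foot (a point): Lowest point of the short bare brass foot (14 mm across, rounded end, heater frame -65, +65 mm), 7 mm above the deck while the heater is level. If the foot rises or sinks by 1.8 mm the heater leans 0.02 rad.
- press_pad: Round orange pad, 30 mm across and 3 mm high, its middle 20 mm raised to 5 mm, on the heater's top almost over the bare foot (heater frame x = -60, y = +60 mm), fixed to it. Origin at the centre of its underside.
- pad_top (a point): Centre of the pad's upper face, 78 mm above the deck. To tip-test, press straight down here with 6 N or more (8 to 12 N is ample); the pad is smooth.
- wedge: Loose yellow shim, 130 x 56 mm, about 90 g. Origin on the deck under its centre; x to its thin end. Slope from 13.6 mm thick at x = -36 mm to 1.5 mm at the thin end, x = +65 mm. Behind it, x = -65 to -35 mm, a push block 22 mm high with a flat back. It starts with its thin end roughly towards the bare foot, 20 to 100 mm short of it.
- wedge_fit (a point): Point on the middle of the wedge's slope where it is 7 mm thick (wedge x = +19.2 mm): the gap is just filled when it is under the bare foot. The wedge slides with about 1 N; once it meets the foot the push rises through 5 N to 10 to 18 N, and pushing on lifts that corner (0.12 mm per mm).
- timer: White bench timer, 46 x 58 x 18 mm, loose bystander; origin under its centre.
- petri_dish: Clear covered dish, 62 mm across, 14 mm high, loose bystander; origin under its centre.
- cap_opener: Blue cap opener, 25 x 90 x 12 mm, lying loose, bystander; origin under its centre, long axis y.
- amber_bottle: Dark amber bottle with black cap, 33 x 56 x 94 mm, standing loose to the right of the heater, bystander; origin under its centre.
Mind the look-alikes: they are no part of the job. Of the things shaped like the wedge, the yellow one is meant.

How it is judged:
By the outcome, as a careful person would: the job done as asked, in the order asked, and still so for the second after the job is handed in, with the robot touching nothing.
It also fails if it takes over 54 s, if anything falls off the work surface, if the arm or the gripper's body presses on something with over 40 N, if the wrist force passes 120 N, or if a joint passes its speed limit or range.

## Working session

There is one attempt and no reset: what is moved stays moved. The work goes in short steps, Python scripts to look and compute and a tool call to move; the robot and the scene stay as the last step left them, time stands still between calls to the robot, and variables do not carry over. Pictures are saved under pics/ and viewed, at most 10 in all, crops included, and the job is handed in when it is done.

Besides the shell and the picture viewer there is one more tool, called in YAML: its name, and indented under it one key for each argument. jog_arm: Moves the arm, as the interface text tells. Its arguments: {"type":"object","properties":{"targets":{"type":"array","items":{"type":"array","items":{"type":"number"}}}},"required":["targets"]}

```bash
mkdir -p pics; ls; python3 - <<'E'
from workcell import arm
import cv2
for n in ("scene","side","wrist"):
    i=arm.camera_info(n); print(n,i)
    cv2.imwrite(f"pics/{n}0.png",arm.read_camera(n)[:,:,::-1])
print(arm.state())
E
```

```text
pics
scene {'fx': 587.5918332107543, 'fy': 587.5918332107543, 'cx': 311.54854303323395, 'cy': 238.87216845178258, 'xyz': array([0.10466167, 0.47178255, 0.8483036 ]), 'attitude': array([-1.01626694,  2.47500592, -1.00504321])}
side {'fx': 613.261371798371, 'fy': 613.261371798371, 'cx': 319.27308900557017, 'cy': 238.63375158716224, 'xyz': array([0.25558387, 0.73886725, 0.59410387]), 'attitude': array([-0.56778309,  2.49419596, -1.44665197])}
wrist {'fx': 371.64829954431775, 'fy': 371.64829954431775, 'cx': 321.0383157800799, 'cy': 246.4463020070259, 'xyz': array([0.06483672, 0.55248041, 0.38354696]), 'attitude': array([2.30840794, 1.76322506, 0.25177103])}
{'time': 0.15, 'joint_pos': array([ 1.20092165e+00,  8.78130273e-02,  1.37187398e+00, -1.44166059e-05,
        1.68360926e+00, -1.03096433e-01]), 'joint_velocities': array([ 0.00088857, -0.00174712, -0.00424923, -0.00047626, -0.00144232,
        0.00077052]), 'effort': array([ 1.25963470e-03, -3.40643120e+01, -3.02794540e+01,  7.17990054e-02,
        3.05076654e-02, -1.03970503e-04]), 'ee_pos': array([0.14485059, 0.53015342, 0.20457466]), 'eef_rot': array([-4.17763839e-01, -3.11330223e+00,  2.60650863e-03]), 'ft_force': array([ 0.16557247, -0.30478566, -0.30271858]), 'torque': array([0.00799834, 0.00972149, 0.0075506 ]), 'grasp_force': 0.0, 'finger_gap': 0.9991075551888448}
```

View pics/scene0.png

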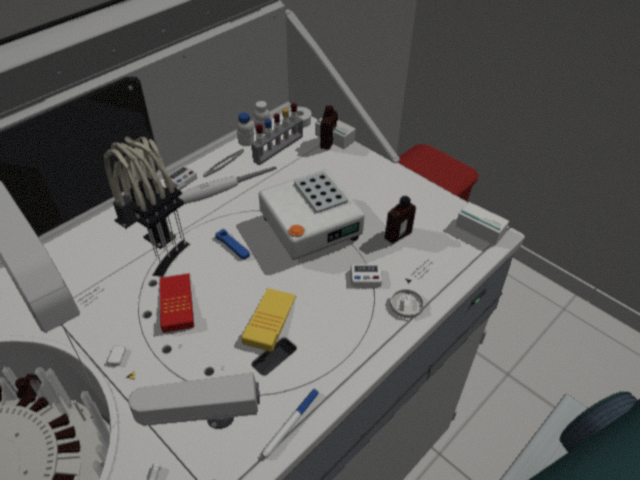

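View pics/side0.png

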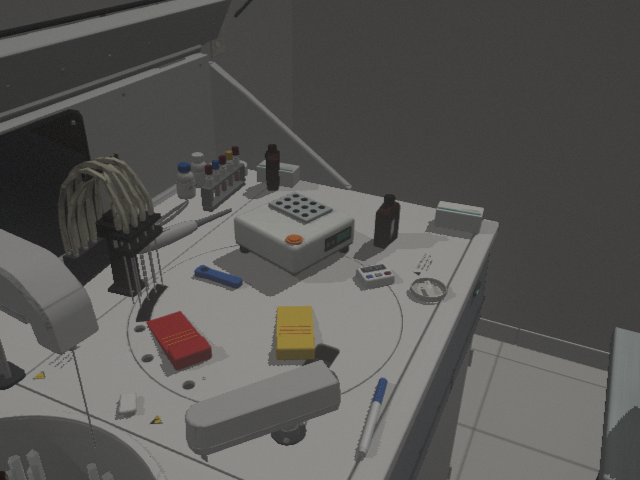

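Scene view: the yellow wedge is at (270,318), with its push block at the lower end and thin end towards the heater. The red one at (176,301) is a look-alike. The heater is at (310,213) with its pad at (296,230). Next I'll measure and make a crop.

```bash
cat > h.py <<'E'
import numpy as np, cv2
from scipy.spatial.transform import Rotation as R
from workcell import arm
def ray(i,uv):
    uv=np.atleast_2d(np.asarray(uv,float))
    d=np.c_[(uv[:,0]-i["cx"])/i["fx"],(uv[:,1]-i["cy"])/i["fy"],np.ones(len(uv))]
    if i.get("fish"):
        r=np.hypot(d[:,0],d[:,1]); k=np.tan(r)/np.maximum(r,1e-9); d[:,:2]*=k[:,None]
    return R.from_rotvec(i["attitude"]).apply(d)
def plane(i,uv,z):
    d=ray(i,uv); return i["xyz"]+d*((z-i["xyz"][2])/d[:,2])[:,None]
def proj(i,p):
    c=R.from_rotvec(i["attitude"]).inv().apply(np.atleast_2d(p)-i["xyz"])
    n=c[:,:2]/c[:,2:]
    if i.get("fish"):
        r=np.linalg.norm(n,axis=1); n=n*(np.arctan(r)/r)[:,None]
    return n*[i["fx"],i["fy"]]+[i["cx"],i["cy"]]
def info(n):
    i=dict(arm.camera_info(n)); i["fish"]=n=="wrist"; return i
def mask(im,lo,hi):
    return cv2.inRange(cv2.cvtColor(im,cv2.COLOR_BGR2HSV),np.array(lo),np.array(hi))
def big(m):
    c=max(cv2.findContours(m,cv2.RETR_EXTERNAL,cv2.CHAIN_APPROX_NONE)[0],key=cv2.contourArea)
    return c
Y=((20,120,90),(34,255,255)); O=((5,150,120),(16,255,255))
E
python3 - <<'E'
from h import *
np.set_printoptions(precision=4,suppress=True)
for n in("scene","side","wrist"):
    im=cv2.imread(f"pics/{n}0.png"); i=info(n)
    print(n,"tcp px",proj(i,[.145,.531,.206]))
    for nm,c in(("Y",Y),("O",O)):
        try: k=big(mask(im,*c))
        except ValueError: print("none",nm);continue
        x,y,w,h=cv2.boundingRect(k); M=cv2.moments(k); ce=[M["m10"]/M["m00"],M["m01"]/M["m00"]]
        q=cv2.approxPolyDP(k,4,True)[:,0]
        print(nm,cv2.contourArea(k),ce,plane(i,ce,.077 if nm=="O" else .007)); 
        if nm=="Y":print(np.c_[q,plane(i,q,0.0015)[:,:2],plane(i,q,0.022)[:,:2]])
a=cv2.imread("pics/scene0.png")[190:370,140:380]; b=cv2.imread("pics/wrist0.png")
a=cv2.resize(a,(480,360),interpolation=cv2.INTER_CUBIC)
cv2.imwrite("pics/cropA.png",a)
E
```

```text
scene tcp px [[217.622  834.1451]]
Y 1644.0 [268.70985401459853, 317.7393552311436] [[0.5935 0.08   0.007 ]]
[[267.     289.       0.6474   0.0353   0.6343   0.0458]
 [242.     338.       0.5976   0.139    0.5857   0.1471]
 [272.     348.       0.5459   0.1165   0.5352   0.1251]
 [294.     295.       0.6017   0.0099   0.5897   0.0211]]
O 93.5 [296.04991087344024, 230.301247771836] [[ 0.6644 -0.0583  0.077 ]]
side tcp px [[669.2675 755.7708]]
Y 1501.0 [294.56384632467245, 328.07206306906505] [[0.5955 0.0776 0.007 ]]
[[278.     307.       0.6474   0.0349   0.6339   0.0592]
 [276.     349.       0.6007   0.1273   0.5888   0.1485]
 [313.     349.       0.5519   0.1032   0.5417   0.1252]
 [310.     306.       0.6023   0.0094   0.5903   0.0346]]
O 80.5 [293.5879917184265, 238.6832298136646] [[ 0.6658 -0.0569  0.077 ]]
wrist tcp px [[321.7634 303.1657]]
Y 96.0 [119.69444444444444, 392.78125] [[0.307  0.1847 0.007 ]]
[[123.     369.       0.2716   0.2101   0.2605   0.2284]
 [117.     397.       0.3176   0.1693   0.3041   0.1899]
 [125.     415.       0.3528   0.1631   0.3373   0.184 ]
 [119.     396.       0.3162   0.1744   0.3027   0.1947]]
none O
```

View pics/wrist0.png

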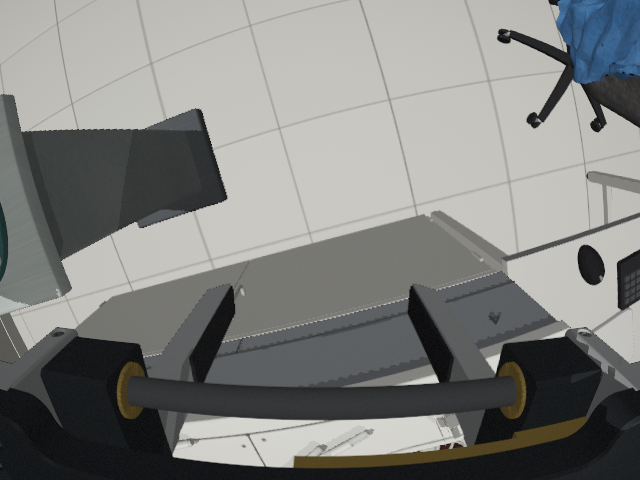

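View pics/cropA.png

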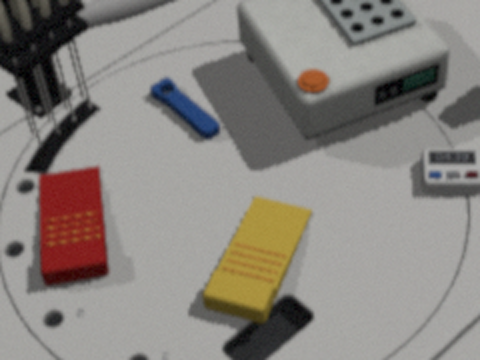

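```bash
cat >> h.py <<'E'
def tri(i,a,j,b):
    d=ray(i,a)[0];e=ray(j,b)[0];d/=np.linalg.norm(d);e/=np.linalg.norm(e)
    s=np.linalg.lstsq(np.c_[d,-e],j["xyz"]-i["xyz"],rcond=None)[0]
    p=i["xyz"]+s[0]*d;q=j["xyz"]+s[1]*e
    return (p+q)/2,np.linalg.norm(p-q)
E
python3 - <<'E'
from h import *
np.set_printoptions(precision=3,suppress=True)
i,j=info("scene"),info("side")
for nm,a,b in(("cylL",(132,405),(190,430)),("cylR",(258,395),(338,385)),("dark",(275,357),(322,353)),("darkTop",(297,342),(339,351)),("pad",(296,230.3),(293.6,238.7))):
    print(nm,tri(i,a,j,b))
print(proj(i,[[0,0,0],[0.3,0,0],[.5,.1,0]]),plane(i,(275,357),0), plane(j,(322,353),0))
ims={n:cv2.imread(f"pics/{n}0.png") for n in("scene","side")}
for n,z in(("scene",i),("side",j)):
    g=cv2.cvtColor(ims[n],cv2.COLOR_BGR2GRAY); 
    o=ims[n][325:385,235:310] if n=="scene" else ims[n][300:375,260:350]
    cv2.imwrite(f"pics/d_{n}.png",cv2.resize(o,None,fx=5,fy=5,interpolation=cv2.INTER_CUBIC))
a=cv2.imread("pics/d_scene.png");b=cv2.imread("pics/d_side.png")
c=np.zeros((max(a.shape[0],b.shape[0]),a.shape[1]+b.shape[1],3),np.uint8);c[:a.shape[0],:a.shape[1]]=a;c[:b.shape[0],a.shape[1]:]=b
c=cv2.resize(c,(792,int(c.shape[0]*792/c.shape[1])));cv2.imwrite("pics/dark.png",c)
E
```

```text
cylL (array([0.588, 0.352, 0.06 ]), np.float64(0.0016286019268099154))
cylR (array([0.468, 0.212, 0.059]), np.float64(0.003579495940486891))
dark (array([0.52 , 0.135, 0.027]), np.float64(0.007012386094084969))
darkTop (array([ 0.526,  0.073, -0.012]), np.float64(0.008537369833602855))
pad (array([ 0.667, -0.06 ,  0.075]), np.float64(0.0012277136805005434))
[[610.567 537.733]
 [430.241 396.318]
 [297.83  358.883]] [[0.53  0.124 0.   ]] [[0.537 0.104 0.   ]]
```

View pics/dark.png

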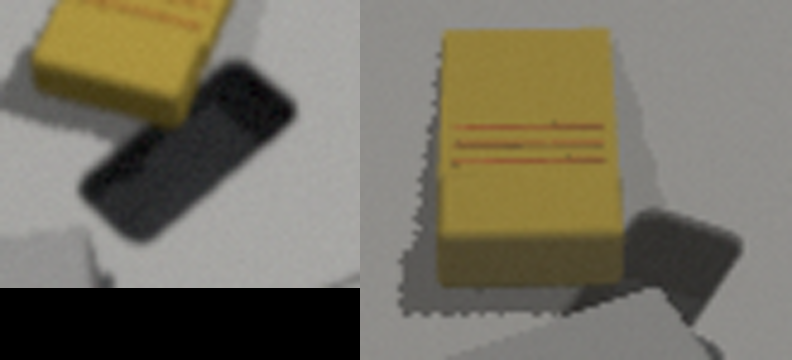

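The dark rectangle behind the wedge lies flat on the deck at about (0.53, 0.12). The yellow wedge has its push block on the near side, and the red one is the decoy. Next: heater yaw, obstacles and approach numbers.

```bash
python3 - <<'E'
from h import *
np.set_printoptions(precision=4,suppress=True)
for n,box in(("scene",(240,180,140,100)),("side",(220,190,150,90))):
    i=info(n); im=cv2.imread(f"pics/{n}0.png"); x,y,w,h=box
    g=cv2.cvtColor(im,cv2.COLOR_BGR2GRAY)[y:y+h,x:x+w]
    N,l,s,c=cv2.connectedComponentsWithStats((g<60).astype(np.uint8))
    for k in range(1,N):
        if s[k,4]>8: 
            p=c[k]+[x,y]; print(n,s[k],p,plane(i,p,.009)[0,:2])
i=info("scene")
print("carousel",plane(i,[(115,430),(115,430),(75,330)],0)[:1],plane(i,[(100,350)],.1),plane(i,[(75,310)],.15))
s=arm.state(); Rm=R.from_rotvec(s["eef_rot"]).as_matrix(); print(Rm)
im=cv2.imread("pics/side0.png")[190:280,225:365]
cv2.imwrite("pics/heat.png",cv2.resize(im,None,fx=5,fy=5,interpolation=cv2.INTER_CUBIC))
E
```

```text
scene [61  2  4  3 10] [302.5 183.2] [ 0.808 -0.217]
scene [86  2  4  3 10] [327.2 183. ] [ 0.77   -0.2557]
scene [76  5  4  3  9] [317.4444 186.3333] [ 0.7774 -0.2326]
scene [66  9  5  3 11] [307.7273 189.8182] [ 0.7843 -0.2095]
scene [91  9  4  3 10] [332.5 189.8] [ 0.7463 -0.2473]
scene [81 12  5  3 12] [322.8333 192.9167] [ 0.7541 -0.2253]
scene [71 15  5  3 12] [313.0833 196.25  ] [ 0.7615 -0.2028]
scene [96 15  5  3 12] [338.0833 196.25  ] [ 0.7235 -0.2405]
scene [86 19  5  3 12] [328.1667 199.9167] [ 0.7305 -0.217 ]
scene [76 22  5  3 13] [318.     203.1538] [ 0.7388 -0.1945]
scene [ 87  42  33  21 346] [342.9162 231.9364] [ 0.6434 -0.1682]
scene [106  55  12   6  42] [352.8571 237.7143] [ 0.6183 -0.1702]
scene [78 66 11  5 12] [323.25   247.5833] [ 0.6415 -0.1091]
scene [ 0 73  9  6 34] [243.7647 255.9118] [0.7355 0.0151]
side [ 0  0 18 13 35] [228.5143 195.6571] [ 0.93   -0.2635]
side [73  5  5  2 10] [295.  195.5] [ 0.8026 -0.3296]
side [65  8  5  3 14] [287.1429 199.0714] [ 0.8096 -0.3064]
side [81  8  6  3 14] [303.7857 199.1429] [ 0.7777 -0.3223]
side [56 12  6  3 12] [2
[... 331 characters left out ...]
20  6  3 12] [295.6667 210.6667] [ 0.7689 -0.2666]
side [91 20  5  3 13] [313.     210.8462] [ 0.7365 -0.2822]
side [ 0 22  9  5  9] [224.     213.7778] [ 0.8929 -0.188 ]
side [82 24  6  3 14] [304.5 215. ] [ 0.7441 -0.2576]
side [104  36  28  26 347] [337.4006 238.5274] [ 0.6454 -0.1997]
side [104  53  27  16  71] [340.4085 250.338 ] [ 0.6229 -0.1622]
side [19 54 13  9 57] [244.0877 249.2456] [ 0.7835 -0.0857]
side [95 69  8  5  9] [318.3333 260.7778] [ 0.6439 -0.1109]
side [68 79 17  7 24] [295.8333 272.375 ] [ 0.6628 -0.0589]
carousel [[0.6084 0.3849 0.    ]] [[0.675  0.3413 0.1   ]] [[0.7245 0.3386 0.15  ]]
[[-0.9646  0.2636 -0.0006]
 [ 0.2636  0.9646 -0.0016]
 [ 0.0002 -0.0017 -1.    ]]
```

View pics/heat.png

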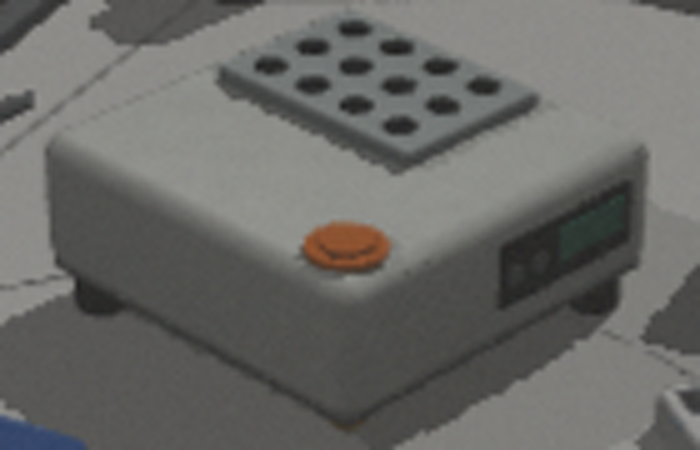

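```bash
python3 - <<'E'
from h import *
np.set_printoptions(precision=4,suppress=True)
i,j=info("scene"),info("side")
for n,a,b,c,d in((i,(318,203.15),(302.5,183.2),(338.08,196.25),(318,203.15)),(j,(304.5,215),(278.5,202.83),(321.14,206.93),(304.5,215))):
    p=plane(n,[a,b,c,d],.08); v=p[1]-p[0]; w=p[3]-p[2]
    print("yaws",np.degrees(np.arctan2(v[1],v[0])),np.degrees(np.arctan2(w[1],w[0]))-90, np.linalg.norm(v),np.linalg.norm(w))
pad=(np.array(tri(i,(296,230.3),j,(293.6,238.7))[0])+0)
print("foot brass px side",plane(j,(225+347/5,190+427/5),.008))
for yaw in np.radians([-30,-28,-32,-26,-34]):
    f=pad[:2]+np.array([[np.cos(yaw),-np.sin(yaw)],[np.sin(yaw),np.cos(yaw)]])@[-.005,.005]
    print(np.degrees(yaw),f)
print(tri(i,(243.76,255.9),j,(244.09,249.25)),tri(i,(352.86,239),j,(343,251)))
E
```

```text
yaws -18.037556261504097 -18.40097988489657 0.06663088971520466 0.04435613489141166
yaws -18.476304538246 -17.29459082025822 0.0681206640534337 0.0444729703443765
foot brass px side [[ 0.6614 -0.0507  0.008 ]]
-29.999999999999996 [ 0.6652 -0.0533]
-28.0 [ 0.6649 -0.0534]
-32.0 [ 0.6654 -0.0533]
-26.0 [ 0.6647 -0.0535]
-34.0 [ 0.6657 -0.0532]
(array([0.672 , 0.0705, 0.1142]), np.float64(0.025164547523931543)) (array([ 0.6218, -0.174 ,  0.0009]), np.float64(0.0015457524094003611))
```

Heater yaw is -18.2° and the bare foot is at about (0.662, -0.052). The wedge tip middle is (0.625, 0.022), and the push direction is -62.4°. Moving over behind the wedge.

jog_arm:
  targets:
    - [30,-44,-22,0,0,0,0.08]
    - [30,-88,-44,0,0,0,0.16]
    - [30,-132,-66,0,0,0,0.24]
    - [30,-176,-88,0,0,0,0.32]
    - [30,-220,-110,0,0,0,0.4]

```text
time: 0.65
ee_pos: [0.3292, 0.3649, 0.2053]
eef_rot: [-1.032, -2.967, -0.0]
ft_force: [1.3, 0.2, -0.5]
finger_gap: 0.61
grasp_force: 0.0
```

jog_arm:
  targets:
    - [30,-48,-4,0,0,0,0.09]
    - [30,-96,-8,0,0,0,0.18]
    - [30,-144,-12,0,0,0,0.27]
    - [30,-192,-16,0,0,0,0.36]
    - [30,-240,-19,0,0,0,0.42]

```text
time: 1.15
ee_pos: [0.5061, 0.2014, 0.2052]
eef_rot: [-1.629, -2.686, -0.0]
ft_force: [0.2, 0.4, 0.3]
finger_gap: 0.319
grasp_force: 0.0
```

```bash
cat > go.py <<'E'
from h import *
import sys
np.set_printoptions(precision=4,suppress=True)
def rel(t,dirdeg):
    s=arm.state(); M=R.from_rotvec(s["eef_rot"]).as_matrix()
    y=np.radians(dirdeg); d=np.array([np.cos(y),np.sin(y),0])
    x=-d; z=np.array([0,0,-1.]); Md=np.c_[x,np.cross(z,x),z]
    print("t",s["time"],"pos",s["ee_pos"],"F",s["ft_force"],"shift mm",1000*M.T@(np.array(t)-s["ee_pos"]),"turn",R.from_matrix(M.T@Md).as_rotvec())
E
python3 - <<'E'
from go import *
rel([.5504,.1617,.1],-62.4)
E
```

```text
t 1.15 pos [0.5061 0.2014 0.2052] F [0.2394 0.4106 0.3009] shift mm [-55.7333  20.982  105.2114] turn [-0.0002 -0.0003 -0.001 ]
```

jog_arm:
  targets:
    - [30,-30,11,20,0,0,0]
    - [30,-56,21,60,0,0,0]
    - [30,-56,21,100,0,0,0]
    - [30,-56,21,100,0,0,0]
    - [30,-56,21,100,0,0,0]

```text
time: 1.65
ee_pos: [0.5491, 0.1633, 0.1051]
eef_rot: [-1.623, -2.688, 0.002]
ft_force: [-0.0, 0.3, 1.1]
finger_gap: 0.32
grasp_force: 0.0
```

```bash
python3 - <<'E'
from go import *
rel([.5504,.1617,.011],-62.4)
i=info("wrist"); im=arm.read_camera("wrist")[:,:,::-1]; cv2.imwrite("pics/wrist1.png",im); print(i)
cv2.imwrite("pics/side1.png",arm.read_camera("side")[:,:,::-1])
k=big(mask(im,*Y)); q=cv2.approxPolyDP(k,4,True)[:,0]; print(np.c_[q,plane(i,q,.0015)[:,:2],plane(i,q,.022)[:,:2]])
try:
    k=big(mask(im,*O)); print(cv2.contourArea(k),plane(i,k.mean(0),.077))
except ValueError: print("no O")
c=np.hstack([cv2.resize(im,(400,300)),cv2.resize(cv2.imread("pics/side1.png"),(400,300))]);cv2.imwrite("pics/c1.png",c)
E
```

```text
t 1.65 pos [0.5491 0.1633 0.1051] F [-0.0166  0.3192  1.1436] shift mm [-2.1671  0.6205 94.0738] turn [-0.0021 -0.0009  0.0024]
{'fx': 371.64829954431775, 'fy': 371.64829954431775, 'cx': 321.0383157800799, 'cy': 246.4463020070259, 'xyz': array([0.5105, 0.2367, 0.2843]), 'attitude': array([2.781 , 0.6878, 0.0948]), 'fish': True}
[[293.     292.       0.546    0.1181   0.5435   0.1267]
 [294.     387.       0.59     0.0296   0.5843   0.0446]
 [353.     386.       0.6387   0.0565   0.6294   0.0696]
 [350.     330.       0.6055   0.1087   0.5986   0.118 ]
 [295.     329.       0.563    0.0874   0.5592   0.0983]
 [351.     328.       0.6053   0.1109   0.5984   0.12  ]
 [349.     292.       0.587    0.1397   0.5815   0.1467]]
143.5 [[0.6703 0.1999 0.077 ]]
```

View pics/c1.png

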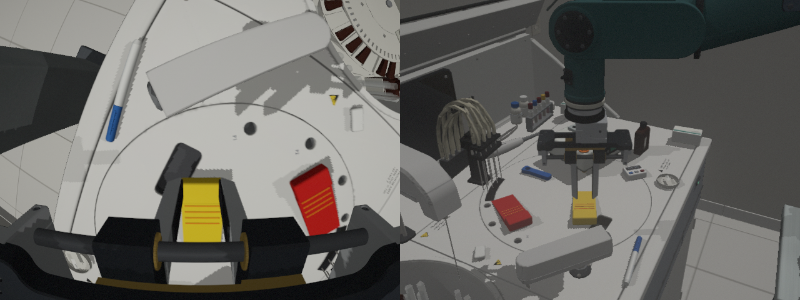

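```bash
python3 - <<'E'
from go import *
i=info("scene"); w=info("wrist")
a=cv2.imread("pics/scene0.png"); b=cv2.imread("pics/wrist1.png")
for n,im,(x,y,ww,h) in((i,a,(240,330,70,50)),(w,b,(240,215,90,110))):
    g=cv2.cvtColor(im,cv2.COLOR_BGR2GRAY)[y:y+h,x:x+ww]
    k=big((g<75).astype(np.uint8)*255); q=cv2.approxPolyDP(k,3,True)[:,0]+[x,y]
    print(np.c_[q,plane(n,q,0)[:,:2],plane(n,q,.01)[:,:2]])
E
```

```text
[[295.     346.       0.5217   0.0855   0.5168   0.09  ]
 [285.     338.       0.5457   0.0862   0.5405   0.0907]
 [272.     349.       0.5452   0.1172   0.54     0.1214]
 [242.     339.       0.597    0.1398   0.5911   0.1437]
 [244.     344.       0.5867   0.1441   0.581    0.1479]
 [264.     350.       0.5534   0.1281   0.5481   0.1322]
 [252.     363.       0.5487   0.1594   0.5434   0.1631]
 [262.     374.       0.5213   0.1617   0.5163   0.1653]]
[[320.     244.       0.5499   0.1648   0.5486   0.1673]
 [292.     229.       0.5244   0.1654   0.5239   0.1679]
 [281.     234.       0.5184   0.1576   0.5181   0.1604]
 [249.     297.       0.5181   0.0948   0.5178   0.0998]
 [249.     304.       0.5208   0.0887   0.5204   0.0939]
 [261.     312.       0.5332   0.0868   0.5324   0.092 ]
 [257.     324.       0.5349   0.0741   0.5341   0.0798]
 [291.     324.       0.5613   0.0887   0.5596   0.0938]
 [293.     291.       0.5489   0.1178   0.5476   0.122 ]
 [329.     291.       0.5757   0.132    0.5735   0.1356]
 [329.     285.       0.5731   0.1368   0.571    0.1403]
 [305.     283.       0.5546   0.1291   0.5531   0.1328]
 [320.     254.       0.5538   0.1573   0.5523   0.1601]]
```

The wrist view shows the wedge framed between the fingers, its yaw about -62.2° as planned. The dark patch is flat. Descending behind it.

jog_arm:
  targets:
    - [30,0,0,40,0,0,0]
    - [30,0,0,70,0,0,0]
    - [30,0,0,85,0,0,0]
    - [30,0,0,88,0,0,0]
    - [30,0,0,88,0,0,0]

```text
time: 2.25
ee_pos: [0.5508, 0.1639, 0.0191]
eef_rot: [1.623, 2.688, 0.003]
ft_force: [1.2, -0.4, -0.2]
finger_gap: 0.322
grasp_force: 0.0
```

```bash
python3 - <<'E'
from go import *
rel([.662-.463*.092,-.052+.886*.092,.013],-62.4)
E
```

```text
t 2.25 pos [0.5508 0.1639 0.0191] F [ 1.1775 -0.4415 -0.2087] shift mm [-150.8495   -1.8378    6.2332] turn [0.0025 0.0006 0.0028]
```

jog_arm:
  targets:
    - [30,0,-1,6,0,0,0]
    - [30,-8,-2,6,0,0,0]
    - [30,-16,-2,6,0,0,0]
    - [30,-22,-2,6,0,0,0]
    - [30,-28,-2,6,0,0,0]

```text
time: 2.75
ee_pos: [0.5616, 0.1372, 0.012]
eef_rot: [1.625, 2.688, 0.002]
ft_force: [-0.9, 0.3, 1.3]
finger_gap: 0.317
grasp_force: 0.6
```

jog_arm:
  targets:
    - [30,-8,0,0,0,0,0]
    - [30,-16,0,0,0,0,0]
    - [30,-24,0,0,0,0,0]
    - [30,-32,0,0,0,0,0]
    - [30,-40,0,0,0,0,0]

```text
time: 3.25
ee_pos: [0.5799, 0.1016, 0.0115]
eef_rot: [-1.624, -2.689, -0.0]
ft_force: [-0.9, 0.6, 1.4]
finger_gap: 0.315
grasp_force: 0.6
```

```bash
cat > look.py <<'E'
from go import *
rel([.662-.463*.092,-.052+.886*.092,.013],-62.4)
w=info("wrist"); im=arm.read_camera("wrist")[:,:,::-1]; cv2.imwrite("pics/w.png",im)
k=big(mask(im,*Y)); q=cv2.approxPolyDP(k,4,True)[:,0]; print(np.c_[q,plane(w,q,.022)[:,:2]])
for n in("scene","side"):
    i=info(n); im=arm.read_camera(n)[:,:,::-1]; cv2.imwrite(f"pics/{n}_l.png",im)
    for nm,c,z in(("Y",Y,.0015),("O",O,.077)):
        try: k=big(mask(im,*c))
        except ValueError: print(n,nm,"none"); continue
        if nm=="O": M=cv2.moments(k); print(n,"O",M["m00"],M["m10"]/M["m00"],M["m01"]/M["m00"])
        else: q=cv2.approxPolyDP(k,4,True)[:,0]; print(n,np.c_[q,plane(i,q,z)[:,:2]])
E
python3 look.py
```

```text
t 3.25 pos [0.5799 0.1016 0.0115] F [-0.8707  0.5846  1.4155] shift mm [-82.163    1.4454  -1.5535] turn [ 0.     -0.0001  0.0022]
[[295.     310.       0.5678   0.0958]
 [285.     371.       0.5795   0.0592]
 [358.     370.       0.6146   0.0784]
 [348.     310.       0.5914   0.1082]]
scene [[259.     301.       0.637    0.0645]
 [260.     322.       0.6008   0.0946]
 [271.     325.       0.5822   0.0853]
 [270.     309.       0.6094   0.0627]]
scene O 28.5 176.02339181286547 309.4561403508772
side [[285.     289.       0.6611  -0.0153]
 [286.     306.       0.6371   0.0267]
 [306.     306.       0.6081   0.0123]
 [307.     289.       0.6279  -0.0318]]
side O 5.0 184.6 338.7
```

jog_arm:
  targets:
    - [30,-10,0,0,0,0,0]
    - [30,-20,0,0,0,0,0]
    - [30,-30,0,0,0,0,0]
    - [30,-40,0,0,0,0,0]
    - [30,-50,0,0,0,0,0]

```text
time: 3.9
ee_pos: [0.6033, 0.057, 0.0114]
eef_rot: [-1.625, -2.689, -0.0]
ft_force: [0.1, 0.7, 0.1]
finger_gap: 0.322
grasp_force: 0.2
```

jog_arm:
  targets:
    - [30,-4,0.5,0,0,0,0]
    - [30,-7,1,0,0,0,0]
    - [30,-10,1,0,0,0,0]
    - [30,-13,1,0,0,0,0]
    - [30,-16,1,0,0,0,0]

```text
time: 4.4
ee_pos: [0.6112, 0.0443, 0.0115]
eef_rot: [-1.624, -2.689, -0.0]
ft_force: [0.4, 0.7, 0.1]
finger_gap: 0.319
grasp_force: 0.2
```

```bash
python3 look.py
```

```text
t 4.4 pos [0.6112 0.0443 0.0115] F [0.434  0.7047 0.1348] shift mm [-16.883    0.376   -1.5218] turn [ 0.     -0.0001  0.0027]
[[294.     321.       0.6014   0.0326]
 [285.     371.       0.6108   0.0019]
 [358.     370.       0.6459   0.0211]
 [348.     319.       0.6252   0.0464]]
scene [[273.     271.       0.672   -0.0026]
 [271.     294.       0.6335   0.0381]
 [282.     297.       0.614    0.0287]
 [282.     278.       0.6471  -0.0027]]
scene O 10.5 171.15873015873015 306.5238095238095
side [[286.     291.       0.6569  -0.0108]
 [287.     303.       0.6395   0.0187]
 [304.     302.       0.6159   0.0038]
 [304.     291.       0.6298  -0.0243]]
side O 2.0 174.0 338.5
```

Now small steps, watching the force.

jog_arm:
  targets:
    - [30,-2,0,0,0,0,0]
    - [30,-4,0,0,0,0,0]
    - [30,-6,0,0,0,0,0]
    - [30,-8,0,0,0,0,0]
    - [30,-8,0,0,0,0,0]

```text
time: 5.05
ee_pos: [0.6152, 0.0368, 0.0115]
eef_rot: [1.624, 2.688, -0.0]
ft_force: [0.2, -0.2, 0.3]
finger_gap: 0.323
grasp_force: 0.0
```

jog_arm:
  targets:
    - [30,-1,0,0,0,0,0]
    - [30,-2,0,0,0,0,0]
    - [30,-3,0,0,0,0,0]
    - [30,-3,0,0,0,0,0]

```text
time: 5.45
ee_pos: [0.6164, 0.0344, 0.0115]
eef_rot: [1.624, 2.689, 0.0]
ft_force: [-0.5, 0.4, 0.6]
finger_gap: 0.32
grasp_force: 0.2
```

jog_arm:
  targets:
    - [30,-1,0,0,0,0,0]
    - [30,-2,0,0,0,0,0]
    - [30,-3,0,0,0,0,0]
    - [30,-3,0,0,0,0,0]

```text
time: 5.85
ee_pos: [0.6177, 0.032, 0.0115]
eef_rot: [-1.624, -2.689, -0.001]
ft_force: [-1.1, 1.6, 1.8]
finger_gap: 0.322
grasp_force: 0.9
```

jog_arm:
  targets:
    - [30,-1,0,0,0,0,0]
    - [30,-2,0,0,0,0,0]
    - [30,-2,0,0,0,0,0]

```text
time: 6.15
ee_pos: [0.6185, 0.0305, 0.0115]
eef_rot: [-1.624, -2.688, -0.001]
ft_force: [-2.1, 3.3, 2.4]
finger_gap: 0.32
grasp_force: 2.0
```

jog_arm:
  targets:
    - [30,-1,0,0,0,0,0]
    - [30,-1,0,0,0,0,0]
    - [30,-1,0,0,0,0,0]

```text
time: 6.45
ee_pos: [0.6189, 0.0297, 0.0115]
eef_rot: [-1.624, -2.689, -0.001]
ft_force: [-1.6, 4.4, 2.9]
finger_gap: 0.32
grasp_force: 2.6
```

jog_arm:
  targets:
    - [30,-1,0,0,0,0,0]
    - [30,-1,0,0,0,0,0]
    - [30,-1,0,0,0,0,0]

```text
time: 6.75
ee_pos: [0.6193, 0.029, 0.0115]
eef_rot: [-1.623, -2.688, -0.001]
ft_force: [-2.4, 5.9, 1.5]
finger_gap: 0.319
grasp_force: 2.8
```

jog_arm:
  targets:
    - [30,-1,0,0,0,0,0]
    - [30,-1,0,0,0,0,0]
    - [30,-1,0,0,0,0,0]

```text
time: 7.05
ee_pos: [0.6195, 0.0285, 0.0115]
eef_rot: [-1.623, -2.688, -0.002]
ft_force: [-2.5, 6.0, 3.4]
finger_gap: 0.32
grasp_force: 3.2
```

jog_arm:
  targets:
    - [30,-1,0,0,0,0,0]
    - [30,-1,0,0,0,0,0]
    - [30,-1,0,0,0,0,0]

```text
time: 7.35
ee_pos: [0.6198, 0.028, 0.0115]
eef_rot: [-1.622, -2.687, -0.002]
ft_force: [-3.2, 5.9, 3.2]
finger_gap: 0.321
grasp_force: 3.6
```

jog_arm:
  targets:
    - [30,-1,0,0,0,0,0]
    - [30,-2,0,0,0,0,0]
    - [30,-2,0,0,0,0,0]

```text
time: 7.65
ee_pos: [0.6205, 0.0269, 0.0116]
eef_rot: [-1.622, -2.686, -0.003]
ft_force: [-3.9, 7.7, 4.1]
finger_gap: 0.319
grasp_force: 4.4
```

```bash
python3 - <<'E'
from go import *
rel([.662-.463*.092,-.052+.886*.092,.013],-62.4)
for n,r in(("scene",((318,203.15),(338.08,196.25),(302.5,183.2),(327.2,183))),("side",((304.5,215),(321.14,206.93),(278.5,202.83),(295,195.5)))):
    im=arm.read_camera(n)[:,:,::-1]; cv2.imwrite(f"pics/{n}_m.png",im)
    x,y=(240,175) if n=="scene" else (220,190)
    g=cv2.cvtColor(im,cv2.COLOR_BGR2GRAY)[y:y+60,x:x+140]
    N,l,s,c=cv2.connectedComponentsWithStats((g<60).astype(np.uint8)); c=c+[x,y]
    for p in r:
        k=1+np.argmin(np.linalg.norm(c[1:]-p,axis=1)); print(n,p,c[k]-p,s[k,4])
E
```

```text
t 7.65 pos [0.6205 0.0269 0.0116] F [-3.9302  7.7349  4.0994] shift mm [ 2.8235  0.2925 -1.4341] turn [-0.0001 -0.0043  0.0028]
scene (318, 203.15) [ -4.5796 -12.2469] 4170
scene (338.08, 196.25) [-24.6596  -5.3469] 4170
scene (302.5, 183.2) [10.9204  7.7031] 4170
scene (327.2, 183) [-13.7796   7.9031] 4170
side (304.5, 215) [9.625 4.125] 8
side (321.14, 206.93) [-7.015 12.195] 8
side (278.5, 202.83) [16.3226 -1.233 ] 541
side (295, 195.5) [-0.4146 -3.6341] 82
```

Push force is 8.7 N at the predicted fit point. Backing off to check.

jog_arm:
  targets:
    - [30,10,0,0,0,0,0]
    - [30,30,0,0,0,0,0]
    - [30,50,0,-20,0,0,0]
    - [30,50,0,-60,0,0,0]
    - [30,50,0,-100,0,0,0]

```text
time: 8.25
ee_pos: [0.5967, 0.0697, 0.1112]
eef_rot: [-1.622, -2.689, 0.004]
ft_force: [0.8, 0.6, 0.6]
finger_gap: 0.317
grasp_force: 0.0
```

jog_arm:
  targets:
    - [30,40,0,-40,0,0,0]
    - [30,80,0,-70,0,0,0]
    - [30,120,0,-90,0,0,0]
    - [0,150,0,-90,0,0,0]
    - [0,150,0,-90,0,0,0]

```text
time: 8.75
ee_pos: [0.5269, 0.2052, 0.2032]
eef_rot: [1.616, 2.691, 0.004]
ft_force: [0.2, -0.7, -0.0]
finger_gap: 0.188
grasp_force: 0.0
```

```bash
cat > chk.py <<'E'
from go import *
print(arm.state()["ee_pos"])
P={}
for n,r in(("scene",((318,203.15),(338.08,196.25),(302.5,183.2),(327.2,183))),("side",((304.5,215),(321.14,206.93),(278.5,202.83),(295,195.5)))):
    i=info(n); im=arm.read_camera(n)[:,:,::-1]; cv2.imwrite(f"pics/{n}_m.png",im)
    x,y=(240,175) if n=="scene" else (220,190)
    g=cv2.cvtColor(im,cv2.COLOR_BGR2GRAY)[y:y+60,x:x+140]
    N,l,s,c=cv2.connectedComponentsWithStats((g<60).astype(np.uint8)); c=c+[x,y]
    for p in r:
        k=1+np.argmin(np.linalg.norm(c[1:]-p,axis=1)); print(n,p,c[k]-p,s[k,4])
    M=cv2.moments(big(mask(im,*O))); P[n]=(M["m10"]/M["m00"],M["m01"]/M["m00"]); print("pad",P[n])
    q=cv2.approxPolyDP(big(mask(im,*Y)),3,True)[:,0]; print(np.c_[q,plane(i,q,.0015)[:,:2],plane(i,q,.022)[:,:2]])
print(tri(info("scene"),P["scene"],info("side"),P["side"]))
c=cv2.resize(cv2.imread("pics/side_m.png")[190:370,220:400],None,fx=3,fy=3); cv2.imwrite("pics/chk.png",c)
E
python3 chk.py
```

```text
[0.5269 0.2052 0.2032]
scene (318, 203.15) [-1.1235 -9.4541] 4857
scene (338.08, 196.25) [-21.2035  -2.5541] 4857
scene (302.5, 183.2) [14.3765 10.4959] 4857
scene (327.2, 183) [-10.3235  10.6959] 4857
pad (296.17977528089887, 230.0505617977528)
[[311.     254.       0.6514  -0.0849   0.6382  -0.0715]
 [290.     258.       0.673   -0.0486   0.6593  -0.036 ]
 [279.     288.       0.6334   0.018    0.6206   0.029 ]
 [295.     290.       0.6088   0.0004   0.5966   0.0118]]
side (304.5, 215) [-9.  -4.5] 12
side (321.14, 206.93) [-25.64   3.57] 12
side (278.5, 202.83) [16.8077 -0.0608] 13
side (295, 195.5) [-0.2516  1.4578] 1399
pad (295.75757575757575, 237.6103896103896)
[[278.     268.       0.7029  -0.0676   0.6874  -0.0397]
 [278.     282.       0.6817  -0.0285   0.667   -0.002 ]
 [307.     280.       0.6398  -0.0563   0.6265  -0.0288]
 [277.     284.       0.6803  -0.0224   0.6656   0.0039]
 [277.     295.       0.6648   0.0061   0.6507   0.0315]
 [309.     295.       0.6172  -0.0176   0.6047   0.0086]
 [308.     275.       0.6452  -0.0712   0.6317  -0.0432]
 [299.     277.       0.6564  -0.0585   0.6425  -0.0309]
 [307.     279.       0.6412  -0.0591   0.6279  -0.0315]
 [279.     279.       0.6846  -0.0374   0.6697  -0.0106]
 [288.     277.       0.6735  -0.0499   0.6591  -0.0227]]
(array([ 0.6617, -0.0564,  0.0806]), np.float64(0.0005318970516043957))
```

View pics/chk.png

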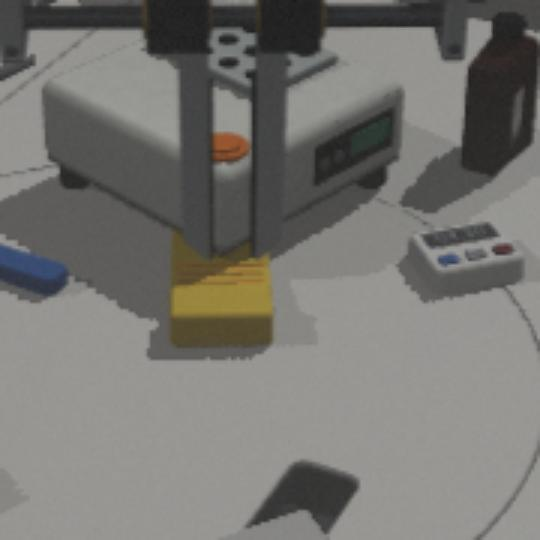

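The wedge now sits under the corner, and the heater and pad have not visibly moved. Next, moving over the pad with the fingers shut.

```bash
python3 - <<'E'
from go import *
rel([.6652,-.058,.12],-62.4)
E
```

```text
t 8.85 pos [0.5279 0.202  0.2012] F [-0.0287 -0.4357 -0.4689] shift mm [-293.9044    0.0679   81.7091] turn [0.     0.0017 0.0038]
```

jog_arm:
  targets:
    - [0,-48,0,0,0,0,0]
    - [0,-96,0,0,0,0,0]
    - [0,-144,0,0,0,0,0]
    - [0,-192,0,0,0,0,0]
    - [0,-240,0,0,0,0,0]

```text
time: 9.35
ee_pos: [0.6404, -0.0145, 0.2001]
eef_rot: [-1.627, -2.686, 0.003]
ft_force: [0.3, -0.7, 0.2]
finger_gap: 0.004
grasp_force: 0.0
```

jog_arm:
  targets:
    - [0,-30,0,0,0,0,0]
    - [0,-54,0,30,0,0,0]
    - [0,-54,0,60,0,0,0]
    - [0,-54,0,82,0,0,0]
    - [0,-54,0,82,0,0,0]

```text
time: 9.85
ee_pos: [0.662, -0.0603, 0.1129]
eef_rot: [-1.623, -2.678, 0.008]
ft_force: [-0.6, -0.2, -0.7]
finger_gap: 0.008
grasp_force: 0.0
```

```bash
python3 - <<'E'
from go import *
rel([.6652,-.058,.081],-62.4)
E
```

```text
t 9.85 pos [ 0.662  -0.0603  0.1129] F [-0.6449 -0.1755 -0.6602] shift mm [ 0.3407  4.2214 31.8416] turn [-0.0094 -0.0059 -0.0006]
```

jog_arm:
  targets:
    - [0,0,0,5,0,0,0]
    - [0,0,0,10,0,0,0]
    - [0,0,0,10,0,0,0]
    - [0,0,0,10,0,0,0]

```text
time: 10.25
ee_pos: [0.6657, -0.0584, 0.1107]
eef_rot: [1.623, 2.688, 0.001]
ft_force: [0.3, 0.6, -0.2]
finger_gap: 0.003
grasp_force: 0.0
```

```bash
python3 - <<'E'
from go import *
rel([.6652,-.058,.081],-62.4)
w=info("wrist"); im=arm.read_camera("wrist")[:,:,::-1]; cv2.imwrite("pics/w2.png",im)
m=mask(im,*O); c=[k for k in cv2.findContours(m,0,2)[0] if cv2.contourArea(k)>20]
for k in c: print(cv2.contourArea(k),k.mean(0),plane(w,k.mean(0),.077))
print("tcp px",proj(w,arm.state()["ee_pos"]))
c=np.hstack([cv2.resize(im[250:470,220:420],(400,440)),cv2.resize(arm.read_camera("side")[190:300,245:345,::-1],(400,440))]);cv2.imwrite("pics/p.png",c)
E
```

```text
t 10.25 pos [ 0.6657 -0.0584  0.1107] F [ 0.29    0.5934 -0.2158] shift mm [ 0.639  -0.2738 29.6749] turn [0.0015 0.0012 0.0025]
1091.0 [[320.961  276.8052]] [[ 0.6647 -0.0572  0.077 ]]
62.0 [[324.  183.5]] [[ 0.6397 -0.006   0.077 ]]
tcp px [[321.7071 302.2283]]
```

View pics/p.png

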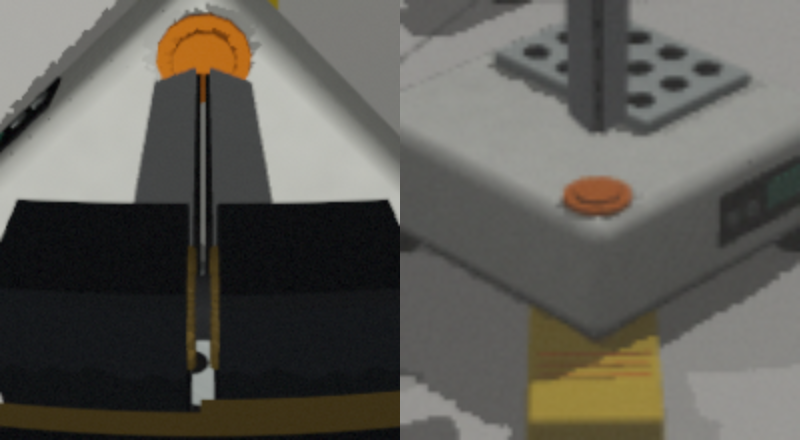

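The wrist view shows the pad circle at about (321.5, 280.5), with the shut fingertips over it. The side view shows the wedge under the corner and the heater standing level.

```bash
python3 - <<'E'
from go import *
w=info("wrist");p=plane(w,(321.5,280.5),.076)[0];print(p);rel([p[0],p[1],.081],-62.4)
E
```

```text
[ 0.6662 -0.0595  0.076 ]
t 10.35 pos [ 0.6656 -0.0584  0.1106] F [1.0979 0.3513 0.6682] shift mm [-1.2183 -0.0285 29.6126] turn [0.0015 0.0011 0.0026]
```

jog_arm:
  targets:
    - [0,0,0,10,0,0,0]
    - [0,0,0,18,0,0,0]
    - [0,0,0,24,0,0,0]
    - [0,0,0,28,0,0,0]
    - [0,0,0,28,0,0,0]

```text
time: 10.85
ee_pos: [0.6644, -0.0583, 0.08]
eef_rot: [-1.623, -2.687, 0.001]
ft_force: [-0.6, 0.3, 0.4]
finger_gap: 0.001
grasp_force: 0.0
```

jog_arm:
  targets:
    - [0,-1,0,1,0,0,0]
    - [0,-1,0,2,0,0,0]
    - [0,-1,0,3,0,0,0]
    - [0,-1,0,3,0,0,0]

```text
time: 11.25
ee_pos: [0.6657, -0.0594, 0.0786]
eef_rot: [1.624, 2.689, 0.0]
ft_force: [0.4, 0.7, 0.7]
finger_gap: 0.007
grasp_force: 0.0
```

jog_arm:
  targets:
    - [0,0,0,1,0,0,0]
    - [0,0,0,1,0,0,0]
    - [0,0,0,1,0,0,0]

```text
time: 11.55
ee_pos: [0.6658, -0.0594, 0.0782]
eef_rot: [1.624, 2.688, 0.001]
ft_force: [-1.7, 0.1, 2.2]
finger_gap: 0.002
grasp_force: 1.6
```

jog_arm:
  targets:
    - [0,0,0,1,0,0,0]
    - [0,0,0,2,0,0,0]
    - [0,0,0,2,0,0,0]

```text
time: 11.85
ee_pos: [0.6659, -0.0593, 0.078]
eef_rot: [1.623, 2.688, 0.001]
ft_force: [-3.4, 1.3, 8.5]
finger_gap: 0.008
grasp_force: 4.4
```

jog_arm:
  targets:
    - [0,0,0,0.7,0,0,0]
    - [0,0,0,0.7,0,0,0]
    - [0,0,0,0.7,0,0,0]
    - [0,0,0,0.7,0,0,0]
    - [0,0,0,0.7,0,0,0]

```text
time: 12.35
ee_pos: [0.6659, -0.0593, 0.078]
eef_rot: [1.623, 2.688, 0.001]
ft_force: [-4.9, 0.6, 10.4]
finger_gap: 0.003
grasp_force: 5.4
```

jog_arm:
  targets:
    - [0,0,0,0,0,0,0]
    - [0,0,0,0,0,0,0]
    - [0,0,0,0,0,0,0]
    - [0,0,0,0,0,0,0]
    - [0,0,0,0,0,0,0]

```text
time: 12.85
ee_pos: [0.6659, -0.0593, 0.078]
eef_rot: [1.623, 2.688, 0.001]
ft_force: [-4.6, 1.0, 11.6]
finger_gap: 0.003
grasp_force: 5.4
```

The pad held at 78 mm under 10–12 N with no sink. Releasing straight up and clearing away.

jog_arm:
  targets:
    - [0,0,0,-4,0,0,0]
    - [0,0,0,-10,0,0,0]
    - [0,0,0,-40,0,0,0]
    - [0,0,0,-80,0,0,0]
    - [0,0,0,-120,0,0,0]

```text
time: 13.35
ee_pos: [0.6651, -0.0593, 0.1946]
eef_rot: [-1.623, -2.687, 0.001]
ft_force: [0.3, 0.3, 0.2]
finger_gap: 0.006
grasp_force: 0.0
```

jog_arm:
  targets:
    - [0,48,0,0,0,0,0]
    - [0,96,0,0,0,0,0]
    - [0,144,0,0,0,0,0]
    - [0,192,0,0,0,0,0]
    - [0,240,0,0,0,0,0]

```text
time: 13.85
ee_pos: [0.5528, 0.1545, 0.1944]
eef_rot: [-1.625, -2.688, 0.0]
ft_force: [0.7, 0.5, -0.0]
finger_gap: 0.006
grasp_force: 0.0
```

jog_arm:
  targets:
    - [0,40,40,0,0,0,0]
    - [0,70,70,0,0,0,0]
    - [0,100,100,0,0,0,0]
    - [0,110,110,0,0,0,0]
    - [0,110,110,0,0,0,0]

```text
time: 14.35
ee_pos: [0.5999, 0.3032, 0.1933]
eef_rot: [-1.62, -2.69, 0.003]
ft_force: [-0.1, 0.5, -1.1]
finger_gap: 0.006
grasp_force: 0.0
```

```bash
python3 chk.py | grep -v "^ \["; python3 - <<'E'
import cv2,numpy as np
a=[cv2.resize(cv2.imread(f"pics/{n}_m.png")[150:390,200:440],(400,400)) for n in("scene","side")]
cv2.imwrite("pics/fin.png",np.hstack(a))
E
```

```text
[0.5999 0.3032 0.1933]
scene (318, 203.15) [  1.  -15.4] 4
scene (338.08, 196.25) [-3.08 -7.25] 1
scene (302.5, 183.2) [-2.5  0.8] 1
scene (327.2, 183) [2.8 5. ] 1
pad (180.98198198198196, 308.6306306306306)
[[284.     250.       0.6968  -0.0551   0.6824  -0.0424]
side (304.5, 215) [-0.0385 -0.3846] 13
side (321.14, 206.93) [-0.0491 -0.1118] 11
side (278.5, 202.83) [8.5  3.67] 10
side (295, 195.5) [0. 0.] 10
pad (293.8115079365079, 238.42857142857142)
[[278.     267.       0.7044  -0.0705   0.6889  -0.0425]
(array([0.4971, 0.2807, 0.3003]), np.float64(0.013224993148320766))
```

View pics/fin.png

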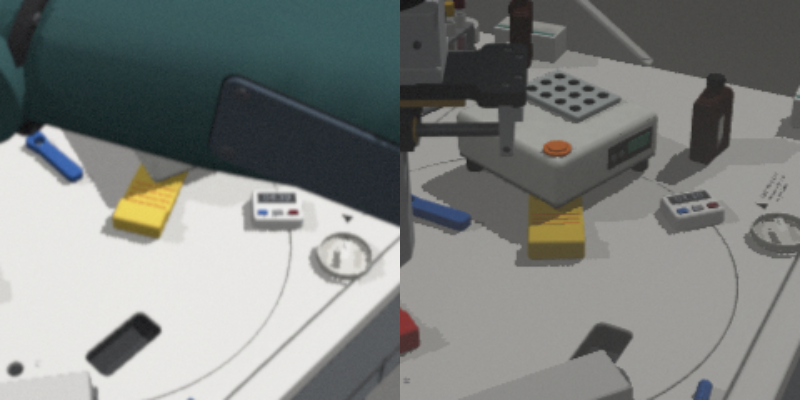

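In the final side view, the two matched heater holes and the pad are within 0.4 px of where they started. The wedge is under the foot, the neighbours look undisturbed and the arm is clear.

```bash
python3 -c "
from workcell import arm
print(arm.close_job())"
```

```text
the job is handed in; nothing more can be done
None
```

The yellow wedge is under the bare foot, the pad held at 78 mm with no sink under a 10–12 N press, and the job is handed in with the arm clear and the heater not visibly moved; the judge's verdict was not shown.

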